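# Set out the hole saws by size

### The arm

A 6-joint arm with a two-finger parallel gripper is mounted at the origin on the work surface. World frame = base frame: x ahead of the robot, y to its left, z up, the work surface at z = 0. Lengths are in m, angles in rad, forces in N, time in s.
With the tool pointing down it reaches from about 0.25 to 0.725 m from the base axis. Payload 4 kg.
Tool frame: the origin (TCP) lies midway between the tips of the shut fingers; the grasp point (between the pads) lies 19 mm behind it (robot.grasp_offset is the distance from the TCP to the grasp point, in m); z points along the fingers, y is the direction in which the jaws open and shut (so a half turn about z gives the same grasp; the last joint's range is limited). The gripper opens to 85 mm and grips with 20 to 120 N. Pads are 22 mm wide; open, the fingers measure 114 mm over their backs; the gripper's body (76 mm by 85 mm) begins 54 mm behind the grasp point. The pads swing forward as they close: fully open they stand 13 mm farther back than shut.
Start: joints at [-1.312, 0.241, 0.005, 1.335, 0, 1.571], TCP at [0.128, -0.483, 0.208] pointing down, gripper open.
Joint ranges: [-2.72, 2.72], [-1.05, 1.87], [-1.09, 1.28], [-1.99, 2.15], [-1.42, 1.44], [-3.14, 3.14]. Speed limits (rad/s): [2.79, 2.79, 3.14, 3.14, 3.14, 3.14].

### API

Orientations are given as a rotation vector (axis times angle).
In Python, from rig import robot gives the robot as it stands.
- The arm moves only by the tool arm_command, never from a script. Its argument "commands" is a list of rows, each a list of 3 entries, a list of its own where there are three numbers: the shift along the tool's x, y, z scaled (see below), then the turn, a rotation vector about the tool's x, y, z scaled (see below), then the closure, from -1 (fully open) to 1 (shut). In form: [[[dx, dy, dz], [rx, ry, rz], jaw], ...]. A call has 1 to 12 rows; each row shifts and turns the commanded pose from where the row before left it, along the tool's axes as they then stand; what a row does not reach is not made up. The controller multiplies each number of a shift by 0.03 m and each number of a turn by 6 degrees. A row lasts 1/10 s, in which the tool goes at most 50 mm and 8.59 degrees, less where a joint would pass 70% of its speed; a pose out of reach is approached as far as the arm can. A call with a number of a shift or a turn outside -1 to 1 is refused whole. A call with a gripper value outside its range is refused whole. The fingers move at their own pace and stop on an object; "grip_force" is the grip in N (left out, the last holds). Time passes only in rows, so rows that do not move let the fingers close. It gives the time, the measured TCP pose, the force and the opening at its end, in the units of the state.
- robot.read_state(): the state, without advancing time (a new reading comes with each control period).
- robot.get_image(name): name is "side" or "top"; returns a dict with "img" (400x640x3 uint8, red, green, blue), "depth" (400x640 float32, m along the optical axis (not along the pixel's ray), 0 where there is no reading), "mtx" (3x3 intrinsics, pixels), "world_from_camera" (4x4, takes a point from camera to world coordinates). Camera axes: x right, y up, looking along -z (the intrinsics and any distortion apply to the point x, -y, -z); pixel columns grow to the right and rows downward; lengths in m; the calibration is good to about 2 mm. A picture is of the moment at which its call begins.
- robot.hand_in(): hands the job in, once; it reports no verdict.
The state is a dict: "time": time; "joints": joint angles; "joint_vel": joint speeds; "tau": joint torques, N m; "tcp_pos": TCP position; "ee_rot": TCP orientation; "wrist_force": force on the tool from outside, world axes, zero at the start; "wrist_torque": the same for the moment, N m; "gripper_width": finger opening in m.
Only numpy, scipy, OpenCV 4.12 (cv2) and the standard library are available. Lean on these libraries where they do the work, as an engineer would, in place of code of your own. Each camera call takes 0.05 s, during which the arm holds its last target.

### The job

Stand the four hole saws on the four spots of the grey board, teeth down and upright, each centred on its spot, in order of diameter: the smallest on the red spot, then each next larger one on the next spot along the row, so that the largest stands on the black spot. Let go of them all, and leave the drill and the drill chuck where they are.

Things in the scene. Friction and masses are not known exactly. Their poses are not given: they have to be found in the camera images.
- saw30: smallest hole saw: a bright yellow upright round cup 30 mm in diameter and 42 mm tall, teeth down, with a dark collar (25 mm diameter, 42 to 52 mm above the teeth) and on it an upright round steel shank 12 mm in diameter (52 to 92 mm above the teeth), free all round, to grip it by. Loose, 0.08 to 0.32 kg. Origin: centre of the underside (the teeth); z up along the axis.
- saw40: second smallest hole saw: a blue upright round cup 40 mm in diameter and 42 mm tall, teeth down, with a dark collar (25 mm diameter, 42 to 52 mm above the teeth) and on it an upright round steel shank 12 mm in diameter (52 to 92 mm above the teeth), free all round, to grip it by. Loose, 0.08 to 0.32 kg. Origin: centre of the underside (the teeth); z up along the axis.
- saw50: second largest hole saw: a bare-steel, silvery upright round cup 50 mm in diameter and 42 mm tall, teeth down, with a dark collar (25 mm diameter, 42 to 52 mm above the teeth) and on it an upright round steel shank 12 mm in diameter (52 to 92 mm above the teeth), free all round, to grip it by. Loose, 0.08 to 0.32 kg. Origin: centre of the underside (the teeth); z up along the axis.
- saw60: largest hole saw: a green upright round cup 60 mm in diameter and 42 mm tall, teeth down, with a dark collar (25 mm diameter, 42 to 52 mm above the teeth) and on it an upright round steel shank 12 mm in diameter (52 to 92 mm above the teeth), free all round, to grip it by. Loose, 0.08 to 0.32 kg. Origin: centre of the underside (the teeth); z up along the axis.
- spot_red: red spot, at one end of the row (either end): a flat round painted spot, 74 mm in diameter, no thickness to speak of, on the top of a fixed grey-painted board (100 x 420 mm, 18 mm thick) that lies across the bench at a slight angle; the four spots lie in one straight row 80 mm apart, centre to centre. Origin: the spot's centre on the board's upper face, 18 mm above the bench; y runs along the row
- spot_black: black spot, at the other end of the row: otherwise like the red one
- spot_white_a: one of the two like white spots in the middle of the row; which of them lies next to the red spot (80 mm away, not 160) differs from start to start. Otherwise like the red one
- spot_white_b: one of the two like white spots in the middle of the row; which of them lies next to the red spot (80 mm away, not 160) differs from start to start. Otherwise like the red one
- chuck: bystander: a loose dark-steel drill chuck, 40 mm in diameter and 46 mm tall with a tapered nose, standing on the bench among the hole saws. Origin: centre of its underside
- drill: bystander: an orange cordless drill lying on its side beyond the left end of the board, about 255 x 200 mm with its bit and 66 mm high, barrel along its x. Origin: on the bench, about the middle of the drill
Mind the look-alikes: they are no part of the job. Several things have the shape of the saw30; the one meant has the colours described above. What is shaped like the saw60 but pink is not meant.

How it is judged:
At the end, for the whole second after the job is handed in: 30 mm saw on the red spot, 40 mm on the white spot beside it, 50 mm on the other white, 60 mm on the black: each axis within 12 mm of the spot centre, upright within 0.1 rad, underside 14 to 23 mm above the bench (on the board), released and at rest (horizontal distance between saw30 and spot_red below 0.012 m and horizontal distance between saw60 and spot_black below 0.012 m and ((horizontal distance between spot_white_a and spot_red below 0.12 m and horizontal distance between saw40 and spot_white_a below 0.012 m and horizontal distance between saw50 and spot_white_b below 0.012 m) or (horizontal distance between spot_white_b and spot_red below 0.12 m and horizontal distance between saw40 and spot_white_b below 0.012 m and horizontal distance between saw50 and spot_white_a below 0.012 m)) and angle between each of saw30, saw40, saw50, saw60's own z axis and vertical below 0.1 rad and height (world z) of saw30 between 0.014 and 0.023 m and linear speed of each of saw30, saw40, saw50, saw60 below 0.02 m/s and angular speed of each of saw30, saw40, saw50, saw60 below 0.2 rad/s and height (world z) of saw40 between 0.014 and 0.023 m and height (world z) of saw50 between 0.014 and 0.023 m and height (world z) of saw60 between 0.014 and 0.023 m); the robot touches nothing.
It fails at once if the chuck was pushed more than 30 mm from its place (distance of chuck from where it was at the start of the episode above 0.03 m).
It fails at once if the drill was pushed more than 30 mm from its place (distance of drill from where it was at the start of the episode above 0.03 m).
It fails at once if the chuck was tipped over (angle between chuck's own z axis and vertical above 0.5 rad).
It also fails if it takes over 115 s, if anything falls off the work surface, if the arm or the gripper's body presses on something with over 40 N, if the wrist force passes 120 N, or if a joint passes its speed limit or range.

## Working session

There is one attempt and no reset: what is moved stays moved. The work goes in short steps, Python scripts to look and compute and a tool call to move; the robot and the scene stay as the last step left them, time stands still between calls to the robot, and variables do not carry over. Pictures are saved under pics/ and viewed, and the job is handed in when it is done.

Besides the shell and the picture viewer there is one more tool, called as name(argument=value, ...), one argument or row to a line, values as JSON. arm_command: Moves the arm, as the interface text tells. Shifts and turns lie within -1 to 1; 1 stands for 0.03 m of shift or 6 degrees of turn. Its arguments: {"type":"object","properties":{"commands":{"type":"array","items":{"type":"array"}},"grip_force":{"type":"number"}},"required":["commands"]}

```bash
ls; mkdir -p pics; python3 - <<'E'
from rig import robot
import cv2,numpy as np
s=robot.read_state();print(s)
for n in("top","side"):
    d=robot.get_image(n);cv2.imwrite(f"pics/{n}0.png",d["img"][:,:,::-1]);np.savez(f"{n}0.npz",**d)
    print(n,d["mtx"].tolist(),d["world_from_camera"].tolist())
print(robot.grasp_offset)
E
```

```text
pics
{'time': 0.0, 'joints': array([-1.31205919e+00,  2.41412513e-01,  3.72399338e-03,  1.33518718e+00,
        4.71509555e-05,  1.57078918e+00]), 'joint_vel': array([ 0.001373  , -0.00061466, -0.00243654, -0.00065669,  0.00086072,
        0.00076909]), 'tau': array([ 9.21879609e-05, -3.72317934e+01,  2.52407098e+01,  1.69165526e-02,
        8.38309143e-05,  2.25135302e-06]), 'tcp_pos': array([ 0.12777204, -0.48270008,  0.20731314]), 'ee_rot': array([-3.11328784e+00, -4.05034864e-01,  3.47688403e-04]), 'wrist_force': array([ 0.67838884, -0.42148857,  0.52147218]), 'wrist_torque': array([-0.07380345,  0.03748477, -0.01917471]), 'gripper_width': 0.08522722693108167}
top [[401.4065571346413, 0.0, 325.67348967760665], [0.0, 401.4065571346413, 203.6322720030906], [0.0, 0.0, 1.0]] [[-0.00415976055124507, 0.9959120440936804, -0.09023245990940942, 0.3720279724725583], [-0.9999890390112528, -0.004336695840022522, -0.0017649154489729046, 0.07630455571186703], [-0.002149011285963311, 0.0902241292467708, 0.9959191675292502, 1.3443636140422761], [0.0, 0.0, 0.0, 1.0]]
side [[367.94089866069675, 0.0, 319.37168802574496], [0.0, 367.94089866069675, 197.53210234479553], [0.0, 0.0, 1.0]] [[-0.8081708666632258, 0.3626636231590897, -0.46404196654390273, 0.07066515060864438], [-0.5889461140708793, -0.4956154669709011, 0.6383633633127975, 0.6582326896592747], [0.0015247942882898875, 0.7892023855363957, 0.614131313047984, 0.6070948187212559], [0.0, 0.0, 0.0, 1.0]]
0.0187
```

View pics/top0.png

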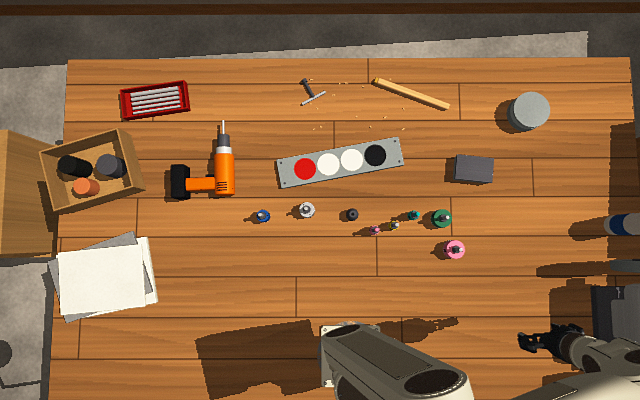

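View pics/side0.png

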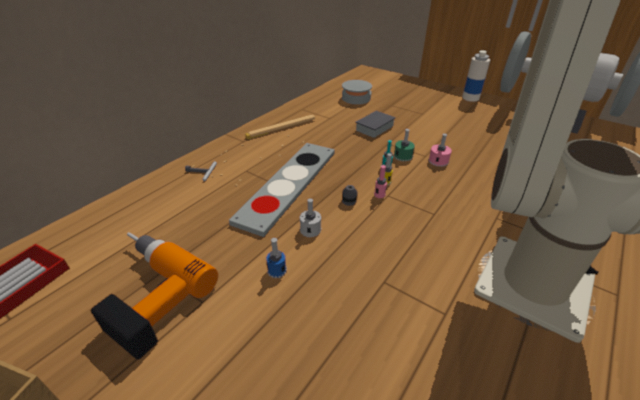

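```bash
python3 - <<'E'
import cv2
a=cv2.imread("pics/top0.png")
cv2.imwrite("pics/topA.png",cv2.resize(a[195:265,340:470],None,fx=6,fy=6,interpolation=cv2.INTER_CUBIC))
cv2.imwrite("pics/topB.png",cv2.resize(a[195:235,240:370],None,fx=6,fy=6,interpolation=cv2.INTER_CUBIC))
cv2.imwrite("pics/topC.png",cv2.resize(a[130:195,270:410],None,fx=5,fy=5,interpolation=cv2.INTER_CUBIC))
b=cv2.imread("pics/side0.png")
cv2.imwrite("pics/sideA.png",cv2.resize(b[120:215,330:460],None,fx=6,fy=6,interpolation=cv2.INTER_CUBIC))
E
```

```text
(no output)
```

View pics/topA.png

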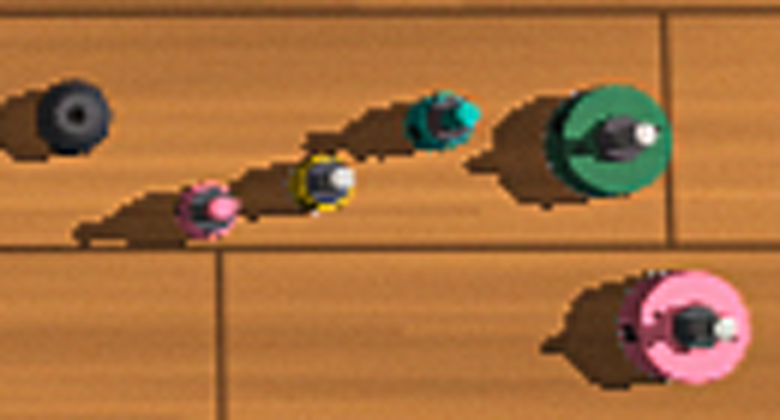

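View pics/topB.png

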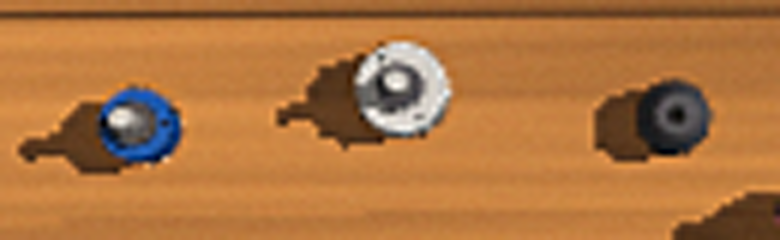

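View pics/topC.png

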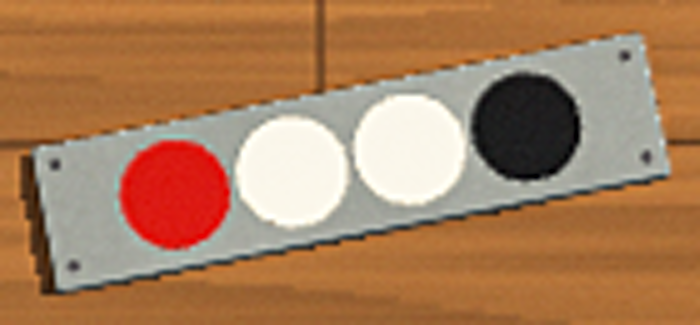

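View pics/sideA.png

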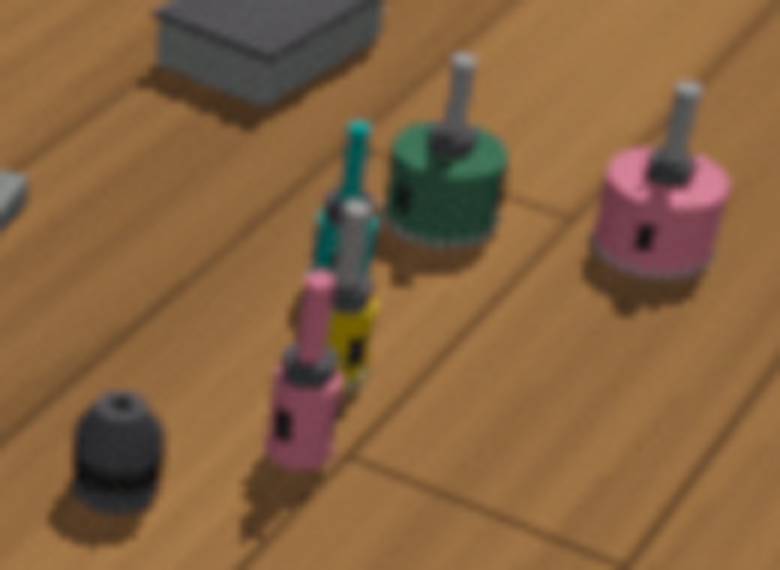

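```bash
python3 - <<'E'
import cv2
b=cv2.imread("pics/side0.png")
cv2.imwrite("pics/sideB.png",cv2.resize(b[180:290,220:350],None,fx=5,fy=5,interpolation=cv2.INTER_CUBIC))
E
cat > h.py <<'E'
import numpy as np,cv2
def ray(d,u,v,z):
    M=d["mtx"];W=d["world_from_camera"]
    r=np.array([(u-M[0,2])/M[0,0],-(v-M[1,2])/M[1,1],-1.0]); r=W[:3,:3]@r
    o=W[:3,3]; t=(z-o[2])/r[2]; return (o+t*r)
def cloud(d):
    M=d["mtx"];W=d["world_from_camera"];Z=d["depth"];v,u=np.mgrid[:Z.shape[0],:Z.shape[1]]
    P=np.stack([(u-M[0,2])/M[0,0]*Z,-(v-M[1,2])/M[1,1]*Z,-Z],-1)
    return P@W[:3,:3].T+W[:3,3]
E
python3 - <<'E'
from h import *
T=dict(np.load("top0.npz"));S=dict(np.load("side0.npz"))
f=lambda x,y,k,x0,y0:((x+.5)/k-.5+x0,(y+.5)/k-.5+y0)
for n,p in dict(s30=f(341,178,6,340,195),s60=f(645,132,6,340,195),s40=f(120,120,6,240,195),s50=f(398,80,6,240,195),teal=f(468,113,6,340,195),pk30=f(224,207,6,340,195),pk60=f(725,328,6,340,195)).items(): print(n,ray(T,*p,.092).round(4))
print("side")
for n,p in dict(s30=f(355,207,6,330,120),s60=f(462,62,6,330,120),teal=f(358,127,6,330,120),pk30=f(318,280,6,330,120),pk60=f(687,92,6,330,120)).items(): print(n,ray(S,*p,.092).round(4))
# spots by colour
for nm,d in(("top",T),("side",S)):
    P=cloud(d);im=d["img"].astype(int);z=P[...,2]
    reg=(abs(z-.018)<.012)&(P[...,0]>.35)&(P[...,0]<.62)&(abs(P[...,1])<.28)
    r,g,b=im[...,0],im[...,1],im[...,2]
    for c,m in dict(red=(r>150)&(g<70),white=(r>200)&(g>200)&(b>200),black=(r<50)&(g<50)&(b<50)).items():
        k,l,s,ce=cv2.connectedComponentsWithStats((m&reg).astype(np.uint8))
        for i in range(1,k):
            if s[i,4]>100: print(nm,c,s[i,4],ce[i].round(1),ray(d,*ce[i],.018).round(4))
    # collar / shank top cloud
    m=(z>.055)&(z<.11)&(P[...,0]>.25)&(P[...,0]<.45)&(abs(P[...,1])<.35)
    k,l,s,ce=cv2.connectedComponentsWithStats(m.astype(np.uint8))
    for i in range(1,k): 
        if s[i,4]>2: q=P[l==i];print(nm,"shank",s[i,4],ce[i].round(1),q.mean(0).round(4),q[:,2].max().round(3))
E
```

```text
s30 [ 0.42   -0.1417  0.092 ]
s60 [ 0.4433 -0.3003  0.092 ]
s40 [0.452  0.2853 0.092 ]
s50 [0.4723 0.1404 0.092 ]
teal [ 0.4536 -0.2085  0.092 ]
pk30 [ 0.4052 -0.0807  0.092 ]
pk60 [ 0.3417 -0.3384  0.092 ]
side
s30 [ 0.4214 -0.1411  0.092 ]
s60 [ 0.4433 -0.2967  0.092 ]
teal [ 0.4544 -0.2072  0.092 ]
pk30 [ 0.4061 -0.0782  0.092 ]
pk60 [ 0.3413 -0.333   0.092 ]
top red 241 [304.5 171.4] [0.6008 0.149  0.018 ]
top white 156 [327.9 169.4] [0.6071 0.0708 0.018 ]
top shank 4 [416.5 215. ] [ 0.449  -0.2064  0.0855] 0.094
top shank 23 [445.2 217.2] [ 0.4419 -0.2979  0.0799] 0.095
top shank 3 [261. 216.] [0.4487 0.2838 0.0735] 0.083
top shank 19 [395.4 224.4] [ 0.4198 -0.1401  0.0828] 0.095
top shank 20 [375.7 228.8] [ 0.4063 -0.0784  0.0801] 0.098
top shank 26 [458.5 249.3] [ 0.3415 -0.3358  0.082 ] 0.094
side red 248 [267.8 205.6] [0.6016 0.15   0.018 ]
side shank 50 [406.3 135. ] [ 0.4418 -0.2968  0.0754] 0.093
side shank 50 [443.3 139.4] [ 0.3412 -0.3351  0.0761] 0.092
side shank 142 [385.8 163.8] [ 0.4158 -0.1182  0.0759] 0.093
side shank 43 [275.7 247. ] [0.4484 0.2876 0.0747] 0.094
```

View pics/sideB.png

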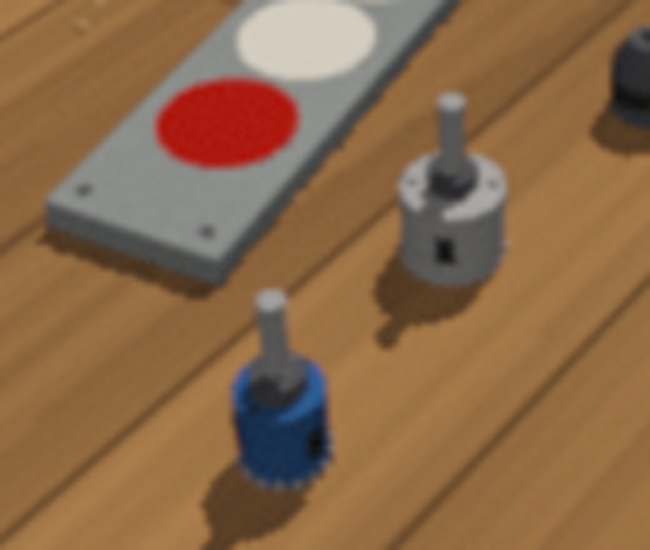

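```bash
python3 - <<'E'
from h import *
T=dict(np.load("top0.npz"));S=dict(np.load("side0.npz"))
f=lambda x,y,k,x0,y0:((x+.5)/k-.5+x0,(y+.5)/k-.5+y0)
for n,p in dict(s40=f(270,300,5,220,180),s50=f(452,102,5,220,180)).items(): print(n,ray(S,*p,.092).round(4))
for nm,d in(("top",T),("side",S)):
    im=d["img"].astype(int);r,g,b=im[...,0],im[...,1],im[...,2]
    reg=np.zeros(r.shape,bool)
    if nm=="top": reg[140:185,285:392]=1
    else: reg[145:220,245:330]=1
    for c,m in dict(red=(r>130)&(g<90),white=(r>190)&(g>185)&(b>170),black=(r<60)&(g<60)&(b<60)).items():
        k,l,s,ce=cv2.connectedComponentsWithStats((m&reg).astype(np.uint8))
        for i in range(1,k):
            if s[i,4]>80: print(nm,c,s[i,4],ce[i].round(1),ray(d,*ce[i],.018).round(4))
E
```

```text
s40 [0.4531 0.2865 0.092 ]
s50 [0.4716 0.1427 0.092 ]
top red 377 [304.5 168.5] [0.6106 0.1489 0.018 ]
top white 398 [351.5 159.4] [ 0.6407 -0.0087  0.018 ]
top white 400 [328.  163.8] [0.626  0.0702 0.018 ]
top black 353 [374.8 154.9] [ 0.6554 -0.0869  0.018 ]
side red 403 [265.  204.3] [0.6112 0.1502 0.018 ]
side white 281 [294.9 172.3] [ 0.6415 -0.0078  0.018 ]
side white 330 [280.7 187.3] [0.6268 0.0712 0.018 ]
side black 201 [307.4 158.9] [ 0.6566 -0.0859  0.018 ]
```

arm_command(
  commands=[
    [[0,0,0],[0,0,-1],-1],
    [[0,0,0],[0,0,-1],-1],
    [[0,0,0],[0,0,-1],-1],
    [[0,0,0],[0,0,-1],-1],
    [[0,0,0],[0,0,-1],-1],
    [[0,0,0],[0,0,-1],-1],
    [[0,0,0],[0,0,-1],-1],
    [[0,0,0],[0,0,-1],-1],
    [[0,0,0],[0,0,-1],-1],
    [[0,0,0],[0,0,-1],-1],
    [[0,0,0],[0,0,-1],-1],
    [[0,0,0],[0,0,-1],-1],
  ],
  grip_force=60,
)

```text
time: 1.3
tcp_pos: [0.1278, -0.483, 0.2077]
ee_rot: [-2.277, -2.163, -0.001]
wrist_force: [0.2, -0.1, 0.1]
gripper_width: 0.0852
```

```bash
cat > go.py <<'E'
import sys,numpy as np
from rig import robot
from scipy.spatial.transform import Rotation as R
s=robot.read_state();t=np.array([float(a) for a in sys.argv[1:4]])
Rc=R.from_rotvec(s["ee_rot"]);Rt=R.from_matrix(np.array([[0,1,0],[1,0,0],[0,0,-1.]]))
print("t",s["time"],"tcp",s["tcp_pos"].round(4),"w",round(s["gripper_width"],4),"F",s["wrist_force"].round(1))
print("shift units after aligned",(Rt.inv().apply(t-s["tcp_pos"])/.03).round(3),"turn",(np.degrees((Rc.inv()*Rt).as_rotvec())/6).round(3))
E
python3 go.py .443 -.2985 .2
```

```text
t 1.3 tcp [ 0.1278 -0.483   0.2077] w 0.0852 F [ 0.2 -0.1  0.1]
shift units after aligned [ 6.148 10.505  0.255] turn [-0.004 -0.012 -0.487]
```

arm_command(
  commands=[
    [[0,0,0],[0,0,-0.49],-1],
    [[0.56,0.955,0],[0,0,0],-1],
    [[0.56,0.955,0],[0,0,0],-1],
    [[0.56,0.955,0],[0,0,0],-1],
    [[0.56,0.955,0],[0,0,0],-1],
    [[0.56,0.955,0],[0,0,0],-1],
    [[0.56,0.955,0],[0,0,0],-1],
    [[0.56,0.955,0],[0,0,0],-1],
    [[0.56,0.955,0],[0,0,0],-1],
    [[0.56,0.955,0],[0,0,0],-1],
    [[0.56,0.955,0],[0,0,0],-1],
    [[0.56,0.955,0],[0,0,0],-1],
  ],
)

```text
time: 2.5
tcp_pos: [0.4447, -0.2988, 0.2077]
ee_rot: [-2.225, -2.216, 0.0]
wrist_force: [0.3, -0.6, 0.4]
gripper_width: 0.0852
```

arm_command(
  commands=[
    [[0,0,0],[0,0,0],-1],
    [[0,0,0],[0,0,0],-1],
  ],
)

```text
time: 2.7
tcp_pos: [0.4439, -0.2992, 0.2075]
ee_rot: [-2.223, -2.218, 0.001]
wrist_force: [-0.1, -0.1, -0.8]
gripper_width: 0.0852
```

```bash
python3 go.py .443 -.2985 .059; python3 - <<'E'
from rig import robot
import cv2
d=robot.get_image("top");cv2.imwrite("pics/t1.png",cv2.resize(d["img"][120:290,280:500,::-1],None,fx=3,fy=3))
E
```

```text
t 2.7 tcp [ 0.4439 -0.2992  0.2075] w 0.0852 F [-0.1 -0.1 -0.8]
shift units after aligned [ 0.022 -0.028  4.949] turn [-0.016 -0.006 -0.022]
```

View pics/t1.png

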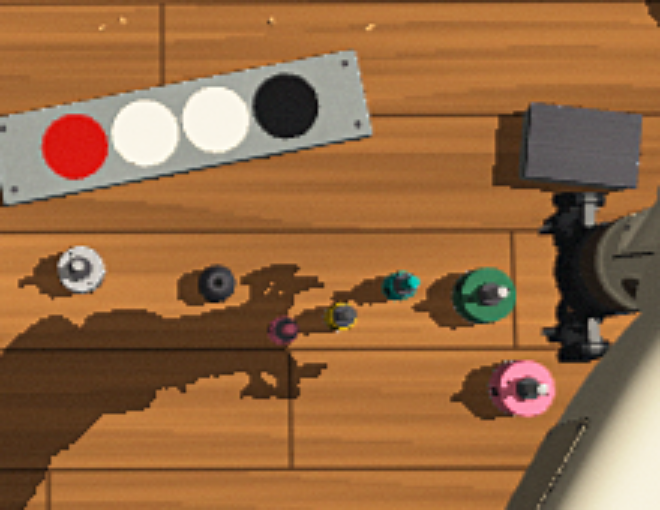

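arm_command(
  commands=[
    [[0,0,0.75],[0,0,0],-0.4],
    [[0,0,0.75],[0,0,0],-0.4],
    [[0,0,0.75],[0,0,0],-0.4],
    [[0,0,0.75],[0,0,0],-0.4],
    [[0,0,0],[0,0,0],-0.4],
    [[0,0,0],[0,0,0],-0.4],
  ],
)

```text
time: 3.35
tcp_pos: [0.4429, -0.3003, 0.1184]
ee_rot: [-2.227, -2.215, 0.0]
wrist_force: [-0.3, 0.1, 0.0]
gripper_width: 0.0595
```

```bash
python3 go.py .443 -.2985 .059; python3 - <<'E'
from rig import robot
import cv2
d=robot.get_image("side");cv2.imwrite("pics/t2.png",cv2.resize(d["img"][70:200,330:490,::-1],None,fx=4,fy=4))
E
```

```text
t 3.35 tcp [ 0.4429 -0.3003  0.1184] w 0.0595 F [-0.3  0.1  0. ]
shift units after aligned [0.061 0.005 1.981] turn [-0.008 -0.004 -0.054]
```

View pics/t2.png

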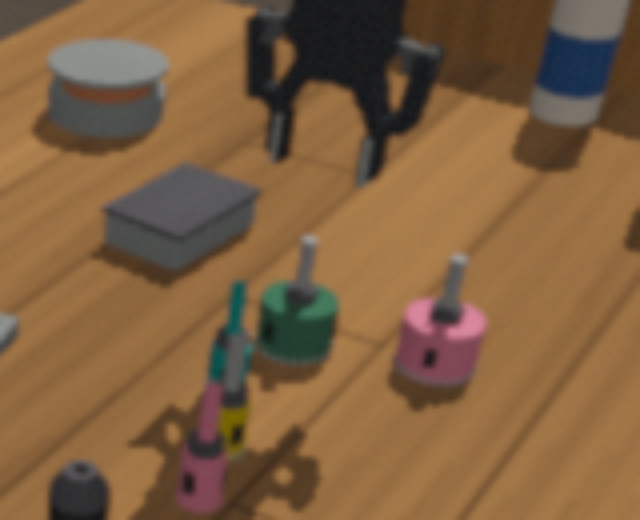

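```bash
python3 - <<'E'
from h import *
S=dict(np.load("side0.npz"))
for p in [(272,157),(366,180),(319,168)]:
  for z in (.118,.126,.131): print(p,z,ray(S,p[0]/4+330,p[1]/4+70,z).round(4))
E
```

```text
(272, 157) 0.118 [ 0.5066 -0.3594  0.118 ]
(272, 157) 0.126 [ 0.4995 -0.3428  0.126 ]
(272, 157) 0.131 [ 0.4951 -0.3324  0.131 ]
(366, 180) 0.118 [ 0.4303 -0.3644  0.118 ]
(366, 180) 0.126 [ 0.4244 -0.3476  0.126 ]
(366, 180) 0.131 [ 0.4207 -0.3372  0.131 ]
(319, 168) 0.118 [ 0.4683 -0.3627  0.118 ]
(319, 168) 0.126 [ 0.4618 -0.346   0.126 ]
(319, 168) 0.131 [ 0.4577 -0.3356  0.131 ]
```

```bash
python3 - <<'E'
from rig import robot
from h import *
print(robot.read_state()["tcp_pos"])
for n in("side","top"):
    d=robot.get_image(n);P=cloud(d)
    m=(P[...,2]>.105)&(P[...,2]<.2)&(abs(P[...,0]-.44)<.1)&(abs(P[...,1]+.3)<.1)&(d["depth"]>0)
    v,u=np.nonzero(m);Q=P[m];i=np.argsort(Q[:,2])
    print(n,len(Q))
    for j in i[:24:2]: print(u[j],v[j],Q[j].round(4))
E
```

```text
[ 0.44375198 -0.3007498   0.11930988]
side 255
420 116 [ 0.4084 -0.2913  0.1488]
401 108 [ 0.4755 -0.3074  0.1493]
418 115 [ 0.4143 -0.2902  0.1506]
397 109 [ 0.4798 -0.2893  0.1516]
400 109 [ 0.4726 -0.2943  0.1517]
400 108 [ 0.4741 -0.2967  0.1536]
398 109 [ 0.4753 -0.286   0.154 ]
423 114 [ 0.4029 -0.2974  0.1542]
419 114 [ 0.4119 -0.2901  0.1544]
396 107 [ 0.4859 -0.2941  0.1545]
402 106 [ 0.4747 -0.3106  0.1546]
401 107 [ 0.4737 -0.302   0.1549]
top 81
453 205 [ 0.4743 -0.301   0.1518]
450 227 [ 0.4088 -0.2886  0.1564]
451 202 [ 0.4829 -0.2938  0.1569]
452 205 [ 0.4738 -0.2962  0.1577]
450 203 [ 0.4797 -0.29    0.1591]
451 227 [ 0.4085 -0.2896  0.1626]
450 204 [ 0.4763 -0.2886  0.1634]
453 229 [ 0.4025 -0.2939  0.1669]
452 202 [ 0.4818 -0.2933  0.168 ]
452 225 [ 0.4141 -0.2899  0.1716]
452 227 [ 0.4082 -0.289   0.1739]
452 204 [ 0.4748 -0.2892  0.1803]
```

arm_command(
  commands=[
    [[0,0,0],[0,0,0],1],
    [[0,0,0],[0,0,0],1],
    [[0,0,0],[0,0,0],1],
    [[0,0,0],[0,0,0],1],
    [[0,0,0],[0,0,0],1],
    [[0,0,0],[0,0,0],1],
    [[0,0,0],[0,0,0],1],
  ],
)

```text
time: 4.2
tcp_pos: [0.4438, -0.2998, 0.1181]
ee_rot: [-2.226, -2.217, 0.0]
wrist_force: [-0.0, -0.1, -0.1]
gripper_width: 0.0002
```

```bash
python3 - <<'E'
from rig import robot
from h import *
s=robot.read_state();print(s["tcp_pos"],s["gripper_width"])
for n in("side",):
    d=robot.get_image(n);P=cloud(d)
    cv2.imwrite("pics/t3.png",cv2.resize(d["img"][70:200,330:490,::-1],None,fx=4,fy=4))
    m=(P[...,2]>.1)&(P[...,2]<.2)&(abs(P[...,0]-.44)<.1)&(abs(P[...,1]+.3)<.1)&(d["depth"]>0)
    v,u=np.nonzero(m);Q=P[m];i=np.argsort(Q[:,2])
    print(n,len(Q))
    for j in i[:24:2]: print(u[j],v[j],Q[j].round(4))
E
```

```text
[ 0.44381918 -0.29977392  0.11812496] 0.0001531166351237219
side 274
412 114 [ 0.4397 -0.3093  0.1395]
407 114 [ 0.4476 -0.2909  0.1442]
406 114 [ 0.4494 -0.2877  0.1449]
410 115 [ 0.4363 -0.2863  0.146 ]
410 114 [ 0.4378 -0.2889  0.1477]
412 113 [ 0.4355 -0.2971  0.1483]
407 113 [ 0.4466 -0.2872  0.149 ]
414 112 [ 0.4329 -0.3047  0.1493]
411 113 [ 0.4366 -0.2922  0.1499]
407 112 [ 0.4481 -0.2897  0.1507]
406 111 [ 0.453  -0.2932  0.1512]
406 112 [ 0.4497 -0.2863  0.1515]
```

View pics/t3.png

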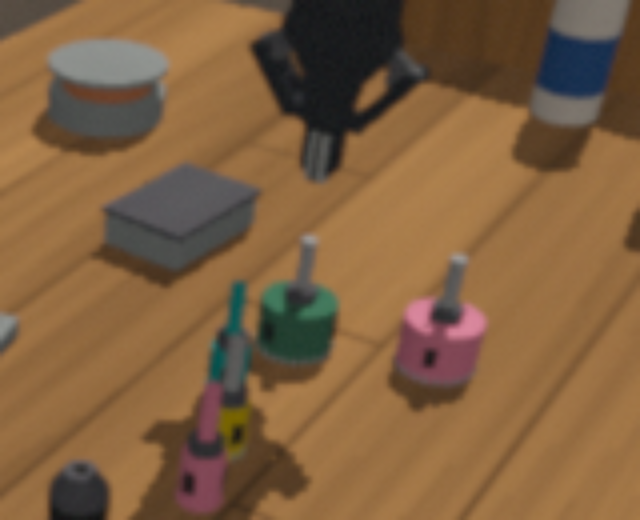

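arm_command(
  commands=[
    [[0,0,0],[0,0,0],-0.4],
    [[0,0,0],[0,0,0],-0.4],
    [[0,0,0],[0,0,0],-0.4],
    [[0,0,0],[0,0,0],-0.4],
    [[0,0,0.5],[0,0,0],-0.4],
    [[0,0,0.5],[0,0,0],-0.4],
    [[0,0,0.5],[0,0,0],-0.4],
    [[0,0,0.5],[0,0,0],-0.4],
    [[0,0,0],[0,0,0],-0.4],
    [[0,0,0],[0,0,0],-0.4],
  ],
)

```text
time: 5.25
tcp_pos: [0.4437, -0.2998, 0.0582]
ee_rot: [-2.226, -2.216, 0.0]
wrist_force: [0.3, -0.5, 0.3]
gripper_width: 0.0596
```

```bash
cat > tip.py <<'E'
from rig import robot
from h import *
import sys
s=robot.read_state();t=s["tcp_pos"];print(s["time"],t.round(4),s["gripper_width"].round(4),s["wrist_force"].round(1))
d=robot.get_image("side");P=cloud(d)
u,v=int(sys.argv[2]),int(sys.argv[3])
cv2.imwrite(f"pics/{sys.argv[1]}.png",cv2.resize(d["img"][max(v-65,0):v+65,u-80:u+80,::-1],None,fx=4,fy=4))
E
python3 tip.py t4 410 135
```

```text
Traceback (most recent call last):
  File "tip.py", line 4, in <module>
    s=robot.read_state();t=s["tcp_pos"];print(s["time"],t.round(4),s["gripper_width"].round(4),s["wrist_force"].round(1))
                                                                   ^^^^^^^^^^^^^^^^^^^^^^^^
AttributeError: 'float' object has no attribute 'round'
```

```bash
sed -i 's/s\["gripper_width"\].round(4)/round(s["gripper_width"],4)/' tip.py
python3 tip.py t4 410 135
```

```text
5.25 [ 0.4437 -0.2998  0.0582] 0.0596 [ 0.3 -0.5  0.3]
```

View pics/t4.png

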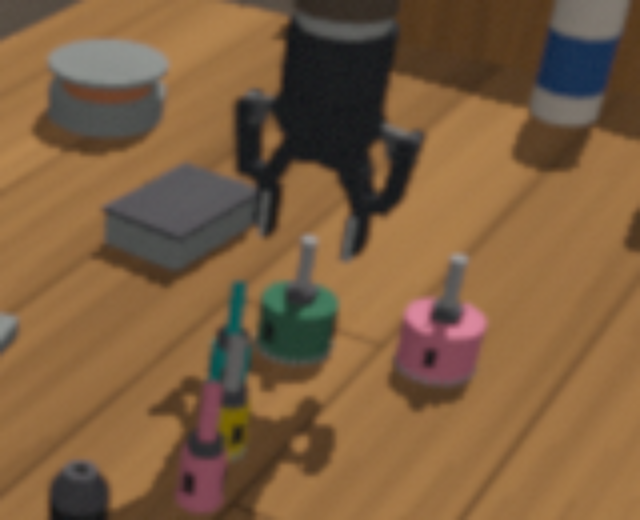

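The picture shows the fingertips (px 265,230 and 350,255) at the level of the shank top. That puts the real tips about 25 mm above the reported TCP. I'll go about 26 mm lower and grip.

arm_command(
  commands=[
    [[0,0,0.3],[0,0,0],-0.4],
    [[0,0,0.3],[0,0,0],-0.4],
    [[0,0,0.25],[0,0,0],-0.4],
    [[0,0,0],[0,0,0],-0.4],
    [[0,0,0],[0,0,0],-0.4],
  ],
)

```text
time: 5.8
tcp_pos: [0.4436, -0.2996, 0.0323]
ee_rot: [-2.225, -2.216, 0.0]
wrist_force: [-0.3, 0.1, 0.4]
gripper_width: 0.0599
```

```bash
python3 tip.py t5 410 135
```

```text
5.8 [ 0.4436 -0.2996  0.0323] 0.0599 [-0.3  0.1  0.4]
```

View pics/t5.png

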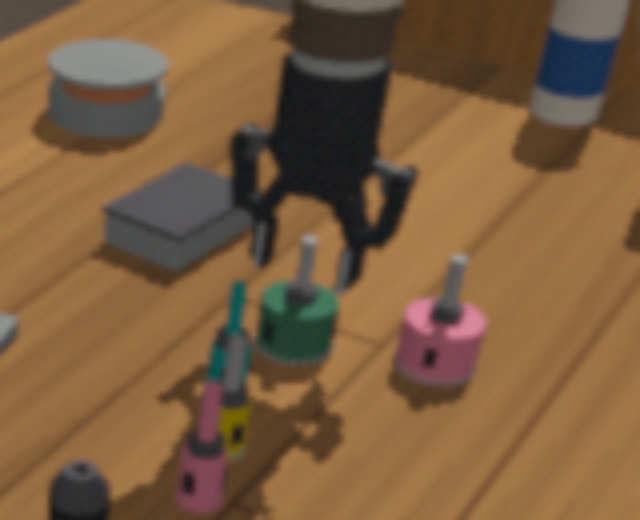

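arm_command(
  commands=[
    [[0,0,0],[0,0,0],1],
    [[0,0,0],[0,0,0],1],
    [[0,0,0],[0,0,0],1],
    [[0,0,0],[0,0,0],1],
    [[0,0,0],[0,0,0],1],
    [[0,0,0],[0,0,0],1],
    [[0,0,-0.3],[0,0,0],1],
    [[0,0,-0.3],[0,0,0],1],
    [[0,0,0],[0,0,0],1],
    [[0,0,0],[0,0,0],1],
  ],
)

```text
time: 6.85
tcp_pos: [0.4442, -0.3, 0.0512]
ee_rot: [2.225, 2.216, 0.0]
wrist_force: [1.1, 0.4, -2.8]
gripper_width: 0.0103
```

```bash
python3 tip.py t6 410 135
```

```text
6.85 [ 0.4442 -0.3     0.0512] 0.0103 [ 1.1  0.4 -2.8]
```

View pics/t6.png

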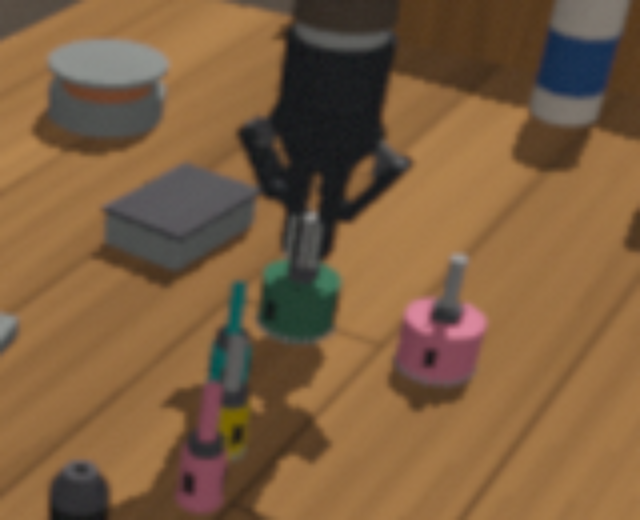

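arm_command(
  commands=[
    [[0,0,-0.8],[0,0,0],1],
    [[0,0,-0.8],[0,0,0],1],
    [[0,0,-0.8],[0,0,0],1],
    [[0.5,0.5,-0.4],[0,0,0],1],
    [[0.88,0.88,0],[0,0,0],1],
    [[0.88,0.88,0],[0,0,0],1],
    [[0.88,0.88,0],[0,0,0],1],
    [[0.88,0.88,0],[0,0,0],1],
    [[0.88,0.88,0],[0,0,0],1],
    [[0.88,0.88,0],[0,0,0],1],
    [[0.88,0.88,0],[0,0,0],1],
    [[0.46,0.4,0],[0,0,0],1],
  ],
)

```text
time: 8.1
tcp_pos: [0.6582, -0.0842, 0.1335]
ee_rot: [-2.222, -2.219, -0.001]
wrist_force: [-0.1, -0.3, -2.0]
gripper_width: 0.0105
```

arm_command(
  commands=[
    [[0,0,0],[0,0,0],1],
    [[0,0,0],[0,0,0],1],
    [[0,0,0],[0,0,0],1],
  ],
)

```text
time: 8.4
tcp_pos: [0.6556, -0.0878, 0.1342]
ee_rot: [-2.226, -2.215, 0.002]
wrist_force: [0.3, -0.9, -3.6]
gripper_width: 0.0105
```

```bash
python3 go.py .656 -.0870 .051; python3 tip.py t7 325 130;python3 - <<'E'
from rig import robot
import cv2
d=robot.get_image("top");cv2.imwrite("pics/t7t.png",cv2.resize(d["img"][100:240,260:460,::-1],None,fx=4,fy=4))
E
```

```text
t 8.4 tcp [ 0.6556 -0.0878  0.1342] w 0.0105 F [ 0.3 -0.9 -3.6]
shift units after aligned [0.028 0.014 2.774] turn [-0.015  0.002 -0.047]
8.4 [ 0.6556 -0.0878  0.1342] 0.0105 [ 0.3 -0.9 -3.6]
```

View pics/t7.png

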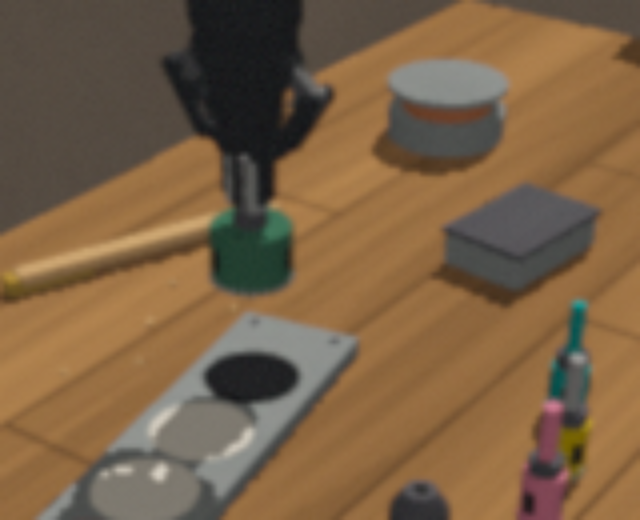

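View pics/t7t.png

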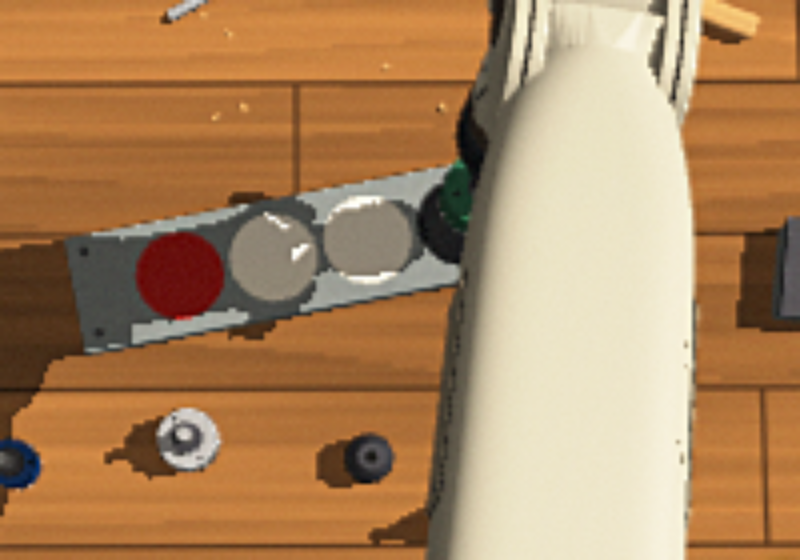

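arm_command(
  commands=[
    [[0.03,0.015,0.6],[0,0,0],1],
    [[0,0,0.6],[0,0,0],1],
    [[0,0,0.6],[0,0,0],1],
    [[0,0,0.4],[0,0,0],1],
    [[0,0,0.3],[0,0,0],1],
    [[0,0,0.1],[0,0,0],1],
    [[0,0,0.05],[0,0,0],1],
    [[0,0,0],[0,0,0],1],
    [[0,0,0],[0,0,0],1],
  ],
)

```text
time: 9.4
tcp_pos: [0.6576, -0.0862, 0.0561]
ee_rot: [2.225, 2.216, 0.002]
wrist_force: [-0.4, 0.1, -2.8]
gripper_width: 0.0105
```

```bash
python3 go.py .656 -.0870 .051; python3 tip.py t8 325 150
```

```text
t 9.4 tcp [ 0.6576 -0.0862  0.0561] w 0.0105 F [-0.4  0.1 -2.8]
shift units after aligned [-0.025 -0.055  0.172] turn [ 0.016  0.002 -0.038]
9.4 [ 0.6576 -0.0862  0.0561] 0.0105 [-0.4  0.1 -2.8]
```

View pics/t8.png

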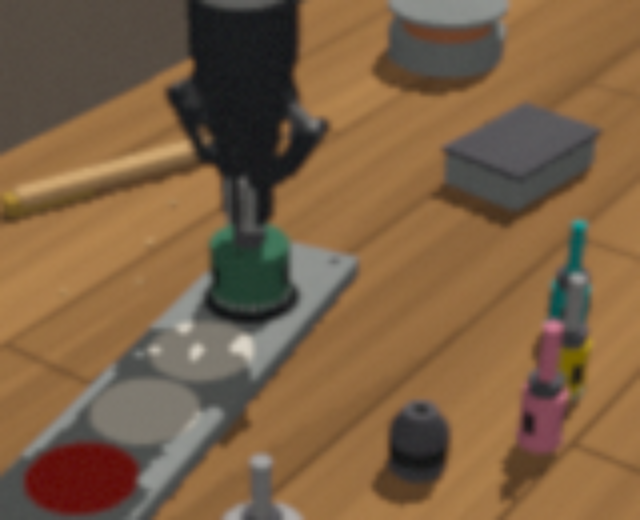

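arm_command(
  commands=[
    [[0,-0.03,0.05],[0,0,0],1],
    [[0,0,0.05],[0,0,0],1],
    [[0,0,0.04],[0,0,0],1],
    [[0,0,0],[0,0,0],1],
  ],
)

```text
time: 9.85
tcp_pos: [0.656, -0.0862, 0.051]
ee_rot: [-2.226, -2.217, 0.0]
wrist_force: [-0.5, 0.2, -2.8]
gripper_width: 0.0104
```

arm_command(
  commands=[
    [[0,0,0.04],[0,0,0],1],
    [[0,0,0],[0,0,0],1],
  ],
)

```text
time: 10.05
tcp_pos: [0.6561, -0.0862, 0.0508]
ee_rot: [2.226, 2.217, 0.001]
wrist_force: [-1.7, -0.1, 4.3]
gripper_width: 0.01
```

arm_command(
  commands=[
    [[0,0,0.03],[0,0,0],1],
    [[0,0,0],[0,0,0],1],
  ],
)

```text
time: 10.25
tcp_pos: [0.6562, -0.0862, 0.0508]
ee_rot: [2.225, 2.216, 0.001]
wrist_force: [-4.5, 1.5, 8.8]
gripper_width: 0.0107
```

arm_command(
  commands=[
    [[0,0,-0.03],[0,0,0],1],
    [[0,0,0],[0,0,0],0.5],
    [[0,0,0],[0,0,0],0.2],
    [[0,0,0],[0,0,0],-0.2],
    [[0,0,0],[0,0,0],-0.2],
    [[0,0,-0.5],[0,0,0],-0.2],
    [[0,0,-1],[0,0,0],-0.2],
    [[0,0,-1],[0,0,0],-0.2],
    [[0,0,-1],[0,0,0],-0.2],
    [[0,0,0],[0,0,0],-0.2],
  ],
)

```text
time: 11.25
tcp_pos: [0.6593, -0.0866, 0.1606]
ee_rot: [2.22, 2.211, 0.01]
wrist_force: [0.2, 0.2, 0.4]
gripper_width: 0.051
```

```bash
python3 go.py .4207 -.1414 .14; python3 tip.py t9 325 150
```

```text
t 11.25 tcp [ 0.6593 -0.0866  0.1606] w 0.051 F [0.2 0.2 0.4]
shift units after aligned [-1.826 -7.954  0.686] turn [ 0.096  0.012 -0.039]
11.25 [ 0.6593 -0.0866  0.1606] 0.051 [0.2 0.2 0.4]
```

View pics/t9.png

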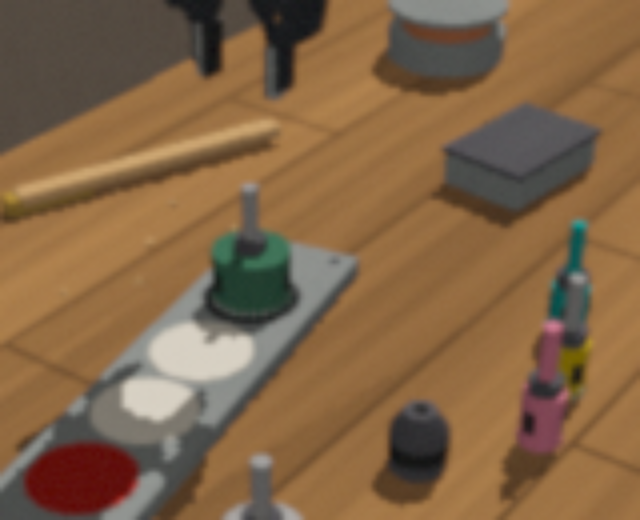

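arm_command(
  commands=[
    [[-0.2,-0.88,0],[0,0,0],-0.2],
    [[-0.2,-0.88,0],[0,0,0],-0.2],
    [[-0.2,-0.88,0],[0,0,0],-0.2],
    [[-0.2,-0.88,0],[0,0,0],-0.2],
    [[-0.2,-0.88,0],[0,0,0],-0.2],
    [[-0.2,-0.88,0],[0,0,0],-0.2],
    [[-0.2,-0.88,0],[0,0,0],-0.2],
    [[-0.2,-0.88,0.3],[0,0,0],-0.2],
    [[-0.2,-0.88,0.4],[0,0,0],-0.2],
    [[0,0,0],[0,0,0],-0.2],
    [[0,0,0],[0,0,0],-0.2],
  ],
)

```text
time: 12.4
tcp_pos: [0.4173, -0.1391, 0.133]
ee_rot: [-2.226, -2.215, 0.001]
wrist_force: [-0.2, -0.4, -0.7]
gripper_width: 0.0512
```

```bash
python3 go.py .4207 -.1414 .033
```

```text
t 12.4 tcp [ 0.4173 -0.1391  0.133 ] w 0.0512 F [-0.2 -0.4 -0.7]
shift units after aligned [-0.076  0.112  3.332] turn [-0.013 -0.006 -0.046]
```

arm_command(
  commands=[
    [[-0.08,0.1,0.4],[0,0,0],-0.2],
    [[0,0,0.6],[0,0,0],-0.2],
    [[0,0,0.6],[0,0,0],-0.2],
    [[0,0,0],[0,0,0],-0.2],
    [[0,0,0],[0,0,0],-0.2],
  ],
)

```text
time: 12.9
tcp_pos: [0.4218, -0.1415, 0.0853]
ee_rot: [-2.225, -2.217, 0.001]
wrist_force: [0.2, 0.5, 0.3]
gripper_width: 0.0513
```

```bash
python3 go.py .4207 -.1414 .033; python3 tip.py t10 390 150
```

```text
t 12.9 tcp [ 0.4218 -0.1415  0.0853] w 0.0513 F [0.2 0.5 0.3]
shift units after aligned [ 0.004 -0.035  1.745] turn [-0.008 -0.003 -0.033]
12.9 [ 0.4218 -0.1415  0.0853] 0.0513 [0.2 0.5 0.3]
```

View pics/t10.png

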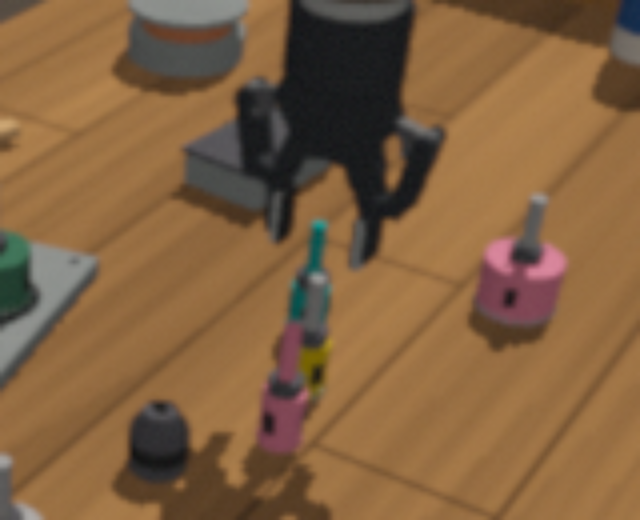

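Fingers at (278,235) and (362,260) straddle the yellow saw's shank at (316,285), and the neighbours are clear. Descending and gripping.

arm_command(
  commands=[
    [[0,0,0.5],[0,0,0],-0.2],
    [[0,0,0.5],[0,0,0],-0.2],
    [[0,0,0.5],[0,0,0],-0.2],
    [[0,0,0.24],[0,0,0],-0.2],
    [[0,0,0],[0,0,0],-0.2],
    [[0,0,0],[0,0,0],1],
    [[0,0,0],[0,0,0],1],
    [[0,0,0],[0,0,0],1],
    [[0,0,0],[0,0,0],1],
    [[0,0,0],[0,0,0],1],
  ],
)

```text
time: 13.95
tcp_pos: [0.4219, -0.1419, 0.0343]
ee_rot: [2.225, 2.216, 0.001]
wrist_force: [0.2, -0.1, 4.9]
gripper_width: 0.0106
```

arm_command(
  commands=[
    [[0,0,-0.3],[0,0,0],1],
    [[0,0,-0.6],[0,0,0],1],
    [[0,0,0],[0,0,0],1],
    [[0,0,0],[0,0,0],1],
  ],
)

```text
time: 14.35
tcp_pos: [0.4215, -0.1417, 0.0608]
ee_rot: [2.225, 2.216, 0.001]
wrist_force: [0.1, 0.5, -2.0]
gripper_width: 0.0101
```

```bash
python3 go.py .611 .1495 .14; python3 tip.py t11 390 150
```

```text
t 14.35 tcp [ 0.4215 -0.1417  0.0608] w 0.0101 F [ 0.1  0.5 -2. ]
shift units after aligned [ 9.708  6.317 -2.64 ] turn [ 0.008  0.003 -0.039]
14.35 [ 0.4215 -0.1417  0.0608] 0.0101 [ 0.1  0.5 -2. ]
```

View pics/t11.png

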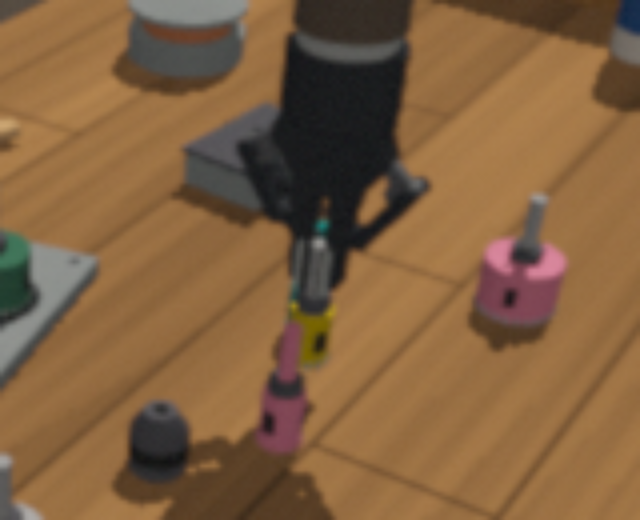

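arm_command(
  commands=[
    [[0,0,-0.9],[0,0,0],1],
    [[0,0,-0.9],[0,0,0],1],
    [[0,0,-0.9],[0,0,0],1],
    [[0.4,0.27,0],[0,0,0],1],
    [[0.9,0.58,0],[0,0,0],1],
    [[0.9,0.58,0],[0,0,0],1],
    [[0.9,0.58,0],[0,0,0],1],
    [[0.9,0.58,0],[0,0,0],1],
    [[0.9,0.58,0],[0,0,0],1],
    [[0.9,0.58,0],[0,0,0],1],
    [[0.9,0.58,0],[0,0,0],1],
    [[0.9,0.58,0],[0,0,0],1],
  ],
)

```text
time: 15.6
tcp_pos: [0.5693, 0.0869, 0.1401]
ee_rot: [-2.225, -2.216, 0.003]
wrist_force: [0.2, -0.9, -1.0]
gripper_width: 0.0104
```

arm_command(
  commands=[
    [[0.9,0.6,0],[0,0,0],1],
    [[0.9,0.6,0],[0,0,0],1],
    [[0.3,0.2,0],[0,0,0],1],
    [[0,0,0],[0,0,0],1],
    [[0,0,0],[0,0,0],1],
    [[0,0,0],[0,0,0],1],
  ],
)

```text
time: 16.2
tcp_pos: [0.6109, 0.1473, 0.1413]
ee_rot: [-2.227, -2.215, 0.002]
wrist_force: [0.0, 0.6, -1.2]
gripper_width: 0.0102
```

```bash
python3 go.py .611 .1495 .052
```

```text
t 16.2 tcp [0.6109 0.1473 0.1413] w 0.0102 F [ 0.   0.6 -1.2]
shift units after aligned [0.074 0.005 2.977] turn [-0.013  0.006 -0.052]
```

arm_command(
  commands=[
    [[0.07,0,0.6],[0,0,0],1],
    [[0,0,0.6],[0,0,0],1],
    [[0,0,0.6],[0,0,0],1],
    [[0,0,0.6],[0,0,0],1],
    [[0,0,0.3],[0,0,0],1],
    [[0,0,0.1],[0,0,0],1],
    [[0,0,0],[0,0,0],1],
    [[0,0,0],[0,0,0],1],
  ],
)

```text
time: 17.0
tcp_pos: [0.6125, 0.1506, 0.0588]
ee_rot: [2.226, 2.216, 0.003]
wrist_force: [0.4, -0.4, -0.8]
gripper_width: 0.0102
```

```bash
python3 go.py .611 .1495 .052; python3 tip.py t12 280 195
```

```text
t 17.0 tcp [0.6125 0.1506 0.0588] w 0.0102 F [ 0.4 -0.4 -0.8]
shift units after aligned [-0.038 -0.049  0.226] turn [ 0.018 -0.004 -0.042]
17.0 [0.6125 0.1506 0.0588] 0.0102 [ 0.4 -0.4 -0.8]
```

View pics/t12.png

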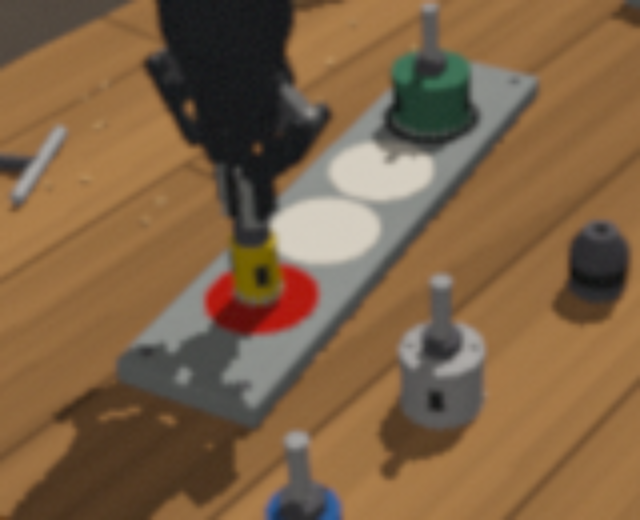

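arm_command(
  commands=[
    [[-0.02,-0.03,0.1],[0,0,0],1],
    [[0,0,0.07],[0,0,0],1],
    [[0,0,0.04],[0,0,0],1],
    [[0,0,0],[0,0,0],1],
  ],
)

```text
time: 17.45
tcp_pos: [0.611, 0.1502, 0.0524]
ee_rot: [2.225, 2.217, 0.001]
wrist_force: [-2.0, 0.3, 4.5]
gripper_width: 0.0105
```

arm_command(
  commands=[
    [[0,0,0.04],[0,0,0],1],
    [[0,0,0],[0,0,0],1],
  ],
)

```text
time: 17.65
tcp_pos: [0.6112, 0.1502, 0.0524]
ee_rot: [2.225, 2.216, 0.003]
wrist_force: [-3.5, -0.5, 9.8]
gripper_width: 0.0107
```

Contact at the expected height. Release and rise.

arm_command(
  commands=[
    [[0,0,-0.05],[0,0,0],1],
    [[0,0,0],[0,0,0],0.5],
    [[0,0,0],[0,0,0],0.2],
    [[0,0,0],[0,0,0],-0.2],
    [[0,0,0],[0,0,0],-0.2],
    [[0,0,-0.5],[0,0,0],-0.2],
    [[0,0,-1],[0,0,0],-0.2],
    [[0,0,-1],[0,0,0],-0.2],
    [[0,0,-0.6],[0,0,0],-0.2],
    [[0,0,0],[0,0,0],-0.2],
  ],
)

```text
time: 18.65
tcp_pos: [0.6131, 0.1507, 0.1481]
ee_rot: [2.223, 2.214, 0.009]
wrist_force: [0.2, -0.5, -0.0]
gripper_width: 0.0513
```

```bash
python3 go.py .472 .1415 .13; python3 tip.py t13 280 195
```

```text
t 18.65 tcp [0.6131 0.1507 0.1481] w 0.0513 F [ 0.2 -0.5 -0. ]
shift units after aligned [-0.305 -4.703  0.603] turn [ 0.064 -0.016 -0.039]
18.65 [0.6131 0.1507 0.1481] 0.0513 [ 0.2 -0.5 -0. ]
```

View pics/t13.png

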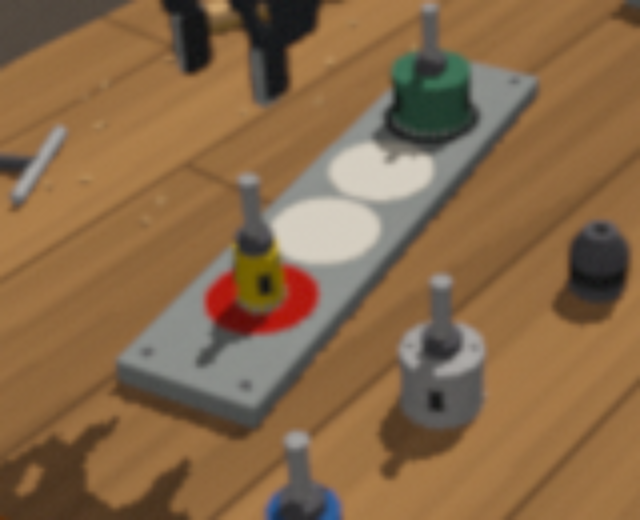

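arm_command(
  commands=[
    [[-0.05,-0.78,0],[0,0,0],-0.2],
    [[-0.05,-0.78,0],[0,0,0],-0.2],
    [[-0.05,-0.78,0],[0,0,0],-0.2],
    [[-0.05,-0.78,0.2],[0,0,0],-0.2],
    [[-0.05,-0.78,0.2],[0,0,0],-0.2],
    [[-0.05,-0.77,0.2],[0,0,0],-0.2],
    [[0,0,0.4],[0,0,0],-0.2],
    [[0,0,0.4],[0,0,0],-0.2],
    [[0,0,0],[0,0,0],-0.2],
    [[0,0,0],[0,0,0],-0.2],
  ],
)

```text
time: 19.7
tcp_pos: [0.471, 0.1416, 0.1017]
ee_rot: [-2.226, -2.216, 0.002]
wrist_force: [-0.1, -0.6, -0.2]
gripper_width: 0.0513
```

```bash
python3 go.py .472 .1415 .035; python3 tip.py t14 310 200
```

```text
t 19.7 tcp [0.471  0.1416 0.1017] w 0.0513 F [-0.1 -0.6 -0.2]
shift units after aligned [-0.003  0.034  2.222] turn [-0.013  0.004 -0.041]
19.7 [0.471  0.1416 0.1017] 0.0513 [-0.1 -0.6 -0.2]
```

View pics/t14.png

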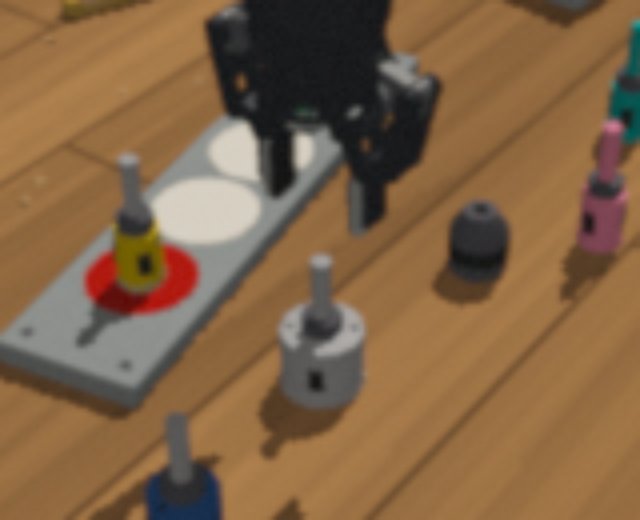

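arm_command(
  commands=[
    [[0,0,0.5],[0,0,0],-0.2],
    [[0,0,0.5],[0,0,0],-0.2],
    [[0,0,0.5],[0,0,0],-0.2],
    [[0,0,0.5],[0,0,0],-0.2],
    [[0,0,0.2],[0,0,0],-0.2],
    [[0,0,0],[0,0,0],-0.2],
    [[0,0,0],[0,0,0],1],
    [[0,0,0],[0,0,0],1],
    [[0,0,0],[0,0,0],1],
    [[0,0,0],[0,0,0],1],
    [[0,0,0],[0,0,0],1],
  ],
)

```text
time: 20.85
tcp_pos: [0.4715, 0.1419, 0.0374]
ee_rot: [2.225, 2.216, 0.003]
wrist_force: [1.3, 0.5, 4.1]
gripper_width: 0.0101
```

arm_command(
  commands=[
    [[0,0,-0.3],[0,0,0],1],
    [[0,0,-0.8],[0,0,0],1],
    [[0,0,-0.9],[0,0,0],1],
    [[0,0,-0.9],[0,0,0],1],
    [[0,0,-0.6],[0,0,0],1],
    [[0,0,0],[0,0,0],1],
    [[0,0,0],[0,0,0],1],
  ],
)

```text
time: 21.55
tcp_pos: [0.4702, 0.1415, 0.1412]
ee_rot: [-2.226, -2.217, 0.001]
wrist_force: [-0.3, 0.3, -2.7]
gripper_width: 0.01
```

```bash
python3 go.py .641 -.0083 .14; python3 tip.py t15 310 180
```

```text
t 21.55 tcp [0.4702 0.1415 0.1412] w 0.01 F [-0.3  0.3 -2.7]
shift units after aligned [-4.995  5.692  0.041] turn [-0.005  0.001 -0.039]
21.55 [0.4702 0.1415 0.1412] 0.01 [-0.3  0.3 -2.7]
```

View pics/t15.png

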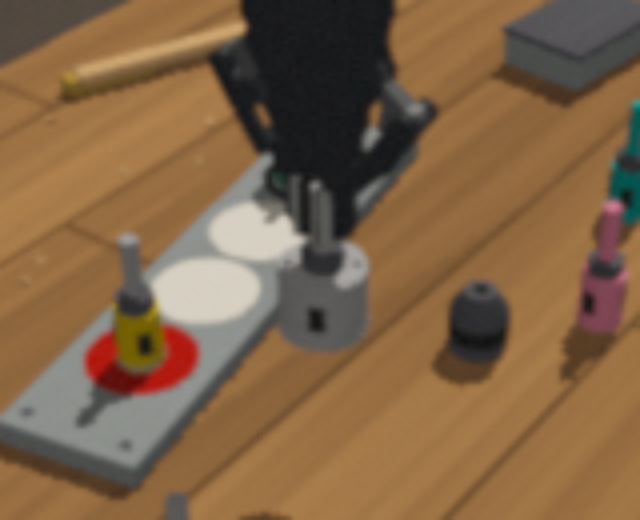

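arm_command(
  commands=[
    [[-0.4,0.5,0],[0,0,0],1],
    [[-0.7,0.8,0],[0,0,0],1],
    [[-0.7,0.8,0],[0,0,0],1],
    [[-0.7,0.8,0],[0,0,0],1],
    [[-0.7,0.8,0],[0,0,0],1],
    [[-0.7,0.8,0],[0,0,0],1],
    [[-0.7,0.8,0],[0,0,0],1],
    [[-0.4,0.4,0],[0,0,0],1],
    [[0,0,0],[0,0,0],1],
    [[0,0,0],[0,0,0],1],
    [[0,0,0],[0,0,0],1],
  ],
)

```text
time: 22.7
tcp_pos: [0.6397, -0.0082, 0.1405]
ee_rot: [-2.223, -2.216, 0.003]
wrist_force: [-0.0, 0.8, -2.2]
gripper_width: 0.0098
```

```bash
python3 go.py .641 -.0083 .055
```

```text
t 22.7 tcp [ 0.6397 -0.0082  0.1405] w 0.0098 F [-0.   0.8 -2.2]
shift units after aligned [-0.003  0.043  2.849] turn [-0.027 -0.004 -0.031]
```

arm_command(
  commands=[
    [[0,0,0.6],[0,0,0],1],
    [[0,0,0.6],[0,0,0],1],
    [[0,0,0.6],[0,0,0],1],
    [[0,0,0.5],[0,0,0],1],
    [[0,0,0.3],[0,0,0],1],
    [[0,0,0.1],[0,0,0],1],
    [[0,0,0],[0,0,0],1],
    [[0,0,0],[0,0,0],1],
  ],
)

```text
time: 23.5
tcp_pos: [0.6417, -0.0088, 0.0616]
ee_rot: [2.225, 2.216, 0.002]
wrist_force: [0.5, 0.1, -1.6]
gripper_width: 0.01
```

```bash
python3 go.py .641 -.0083 .055; python3 tip.py t16 300 180
```

```text
t 23.5 tcp [ 0.6417 -0.0088  0.0616] w 0.01 F [ 0.5  0.1 -1.6]
shift units after aligned [ 0.017 -0.024  0.221] turn [ 0.016  0.    -0.036]
23.5 [ 0.6417 -0.0088  0.0616] 0.01 [ 0.5  0.1 -1.6]
```

View pics/t16.png

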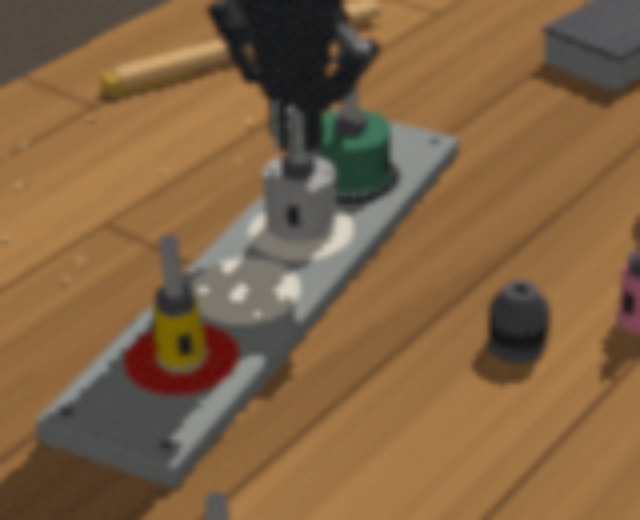

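arm_command(
  commands=[
    [[0,-0.02,0.1],[0,0,0],1],
    [[0,0,0.06],[0,0,0],1],
    [[0,0,0.04],[0,0,0],1],
    [[0,0,0],[0,0,0],1],
  ],
)

```text
time: 23.95
tcp_pos: [0.6408, -0.0091, 0.0554]
ee_rot: [2.225, 2.216, 0.001]
wrist_force: [-1.5, -0.2, 2.2]
gripper_width: 0.0104
```

arm_command(
  commands=[
    [[0,0,0.04],[0,0,0],1],
    [[0,0,0],[0,0,0],1],
  ],
)

```text
time: 24.15
tcp_pos: [0.6409, -0.0091, 0.0554]
ee_rot: [2.225, 2.216, 0.002]
wrist_force: [-3.2, -0.5, 8.4]
gripper_width: 0.0105
```

arm_command(
  commands=[
    [[0,0,-0.05],[0,0,0],1],
    [[0,0,0],[0,0,0],0.5],
    [[0,0,0],[0,0,0],0.2],
    [[0,0,0],[0,0,0],-0.2],
    [[0,0,0],[0,0,0],-0.2],
    [[0,0,-0.5],[0,0,0],-0.2],
    [[0,0,-1],[0,0,0],-0.2],
    [[0,0,-1],[0,0,0],-0.2],
    [[0,0,-0.6],[0,0,0],-0.2],
    [[0,0,0],[0,0,0],-0.2],
  ],
)

```text
time: 25.15
tcp_pos: [0.6429, -0.0091, 0.1516]
ee_rot: [2.222, 2.213, 0.008]
wrist_force: [-0.6, 0.1, -1.1]
gripper_width: 0.0513
```

```bash
python3 go.py .4525 .286 .13; python3 tip.py t17 300 180
```

```text
t 25.15 tcp [ 0.6429 -0.0091  0.1516] w 0.0513 F [-0.6  0.1 -1.1]
shift units after aligned [ 9.835 -6.345  0.719] turn [ 0.068  0.001 -0.039]
25.15 [ 0.6429 -0.0091  0.1516] 0.0513 [-0.6  0.1 -1.1]
```

View pics/t17.png

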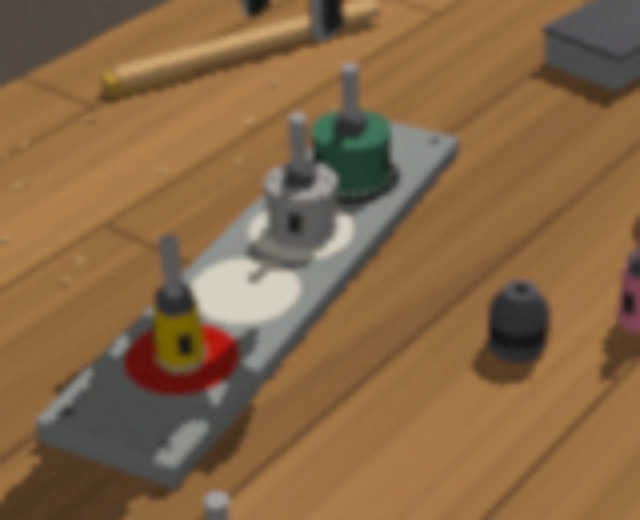

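arm_command(
  commands=[
    [[0.8,-0.52,0],[0,0,0],-0.2],
    [[0.9,-0.58,0],[0,0,0],-0.2],
    [[0.9,-0.58,0],[0,0,0],-0.2],
    [[0.9,-0.58,0],[0,0,0],-0.2],
    [[0.9,-0.58,0],[0,0,0],-0.2],
    [[0.9,-0.58,0],[0,0,0],-0.2],
    [[0.9,-0.58,0],[0,0,0],-0.2],
    [[0.9,-0.58,0],[0,0,0],-0.2],
    [[0.9,-0.58,0],[0,0,0],-0.2],
    [[0.9,-0.58,0],[0,0,0],-0.2],
    [[0.9,-0.6,0],[0,0,0],-0.2],
    [[0,0,0],[0,0,0],-0.2],
  ],
)

```text
time: 26.4
tcp_pos: [0.4483, 0.2879, 0.1459]
ee_rot: [-2.219, -2.221, 0.005]
wrist_force: [0.1, -0.2, 0.3]
gripper_width: 0.051
```

arm_command(
  commands=[
    [[0,0,0.5],[0,0,0],-0.2],
    [[0,0,0.5],[0,0,0],-0.2],
    [[0,0,0.5],[0,0,0],-0.2],
    [[0,0,0],[0,0,0],-0.2],
    [[0,0,0],[0,0,0],-0.2],
  ],
)

```text
time: 26.9
tcp_pos: [0.451, 0.2848, 0.1019]
ee_rot: [-2.226, -2.216, 0.004]
wrist_force: [-0.1, 0.7, 0.5]
gripper_width: 0.0512
```

```bash
python3 go.py .4525 .286 .037; python3 tip.py t18 280 235
```

```text
t 26.9 tcp [0.451  0.2848 0.1019] w 0.0512 F [-0.1  0.7  0.5]
shift units after aligned [0.039 0.051 2.163] turn [-0.02   0.014 -0.045]
26.9 [0.451  0.2848 0.1019] 0.0512 [-0.1  0.7  0.5]
```

View pics/t18.png

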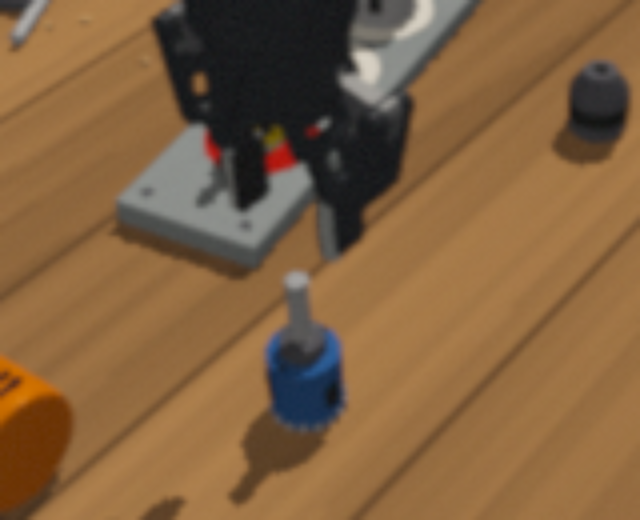

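arm_command(
  commands=[
    [[0.03,0.04,0.5],[0,0,0],-0.2],
    [[0,0,0.5],[0,0,0],-0.2],
    [[0,0,0.5],[0,0,0],-0.2],
    [[0,0,0.5],[0,0,0],-0.2],
    [[0,0,0.15],[0,0,0],-0.2],
    [[0,0,0],[0,0,0],-0.2],
    [[0,0,0],[0,0,0],1],
    [[0,0,0],[0,0,0],1],
    [[0,0,0],[0,0,0],1],
    [[0,0,0],[0,0,0],1],
    [[0,0,0],[0,0,0],1],
  ],
)

```text
time: 28.05
tcp_pos: [0.4534, 0.2872, 0.0395]
ee_rot: [2.226, 2.217, 0.003]
wrist_force: [-0.5, 0.8, 5.6]
gripper_width: 0.0101
```

arm_command(
  commands=[
    [[0,0,-0.3],[0,0,0],1],
    [[0,0,-0.8],[0,0,0],1],
    [[0,0,-0.9],[0,0,0],1],
    [[0,0,-0.9],[0,0,0],1],
    [[0,0,-0.9],[0,0,0],1],
    [[0,0,0],[0,0,0],1],
    [[0,0,0],[0,0,0],1],
  ],
)

```text
time: 28.75
tcp_pos: [0.4527, 0.2866, 0.1525]
ee_rot: [2.226, 2.217, 0.001]
wrist_force: [-0.1, -0.5, -2.2]
gripper_width: 0.0102
```

```bash
python3 go.py .6265 .0708 .15; python3 tip.py t19 280 215
```

```text
t 28.75 tcp [0.4527 0.2866 0.1525] w 0.0102 F [-0.1 -0.5 -2.2]
shift units after aligned [-7.194  5.795  0.083] turn [ 0.004 -0.002 -0.039]
28.75 [0.4527 0.2866 0.1525] 0.0102 [-0.1 -0.5 -2.2]
```

View pics/t19.png

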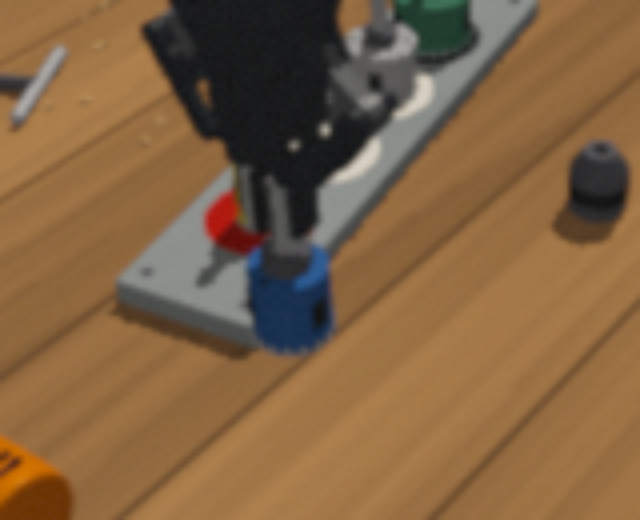

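arm_command(
  commands=[
    [[-0.6,0,-0.3],[0,0,0],1],
    [[-0.9,0,0],[0,0,0],1],
    [[-0.9,0,0],[0,0,0],1],
    [[-0.9,0,0],[0,0,0],1],
    [[-0.9,0,0],[0,0,0],1],
    [[-0.9,0.3,0],[0,0,0],1],
    [[-0.9,0.6,0],[0,0,0],1],
    [[-0.9,0.8,0],[0,0,0],1],
    [[-0.3,0.9,0],[0,0,0],1],
    [[0,0.9,0],[0,0,0],1],
    [[0,0.9,0],[0,0,0],1],
    [[0,0.9,0],[0,0,0],1],
  ],
)

```text
time: 30.0
tcp_pos: [0.6105, 0.0685, 0.16]
ee_rot: [-2.226, -2.214, 0.004]
wrist_force: [0.5, 0.1, -2.1]
gripper_width: 0.0101
```

arm_command(
  commands=[
    [[0,0.5,0],[0,0,0],1],
    [[0,0,0],[0,0,0],1],
    [[0,0,0],[0,0,0],1],
    [[0,0,0],[0,0,0],1],
  ],
)

```text
time: 30.4
tcp_pos: [0.6244, 0.0695, 0.1608]
ee_rot: [-2.225, -2.216, 0.003]
wrist_force: [0.1, 0.1, -0.9]
gripper_width: 0.0101
```

```bash
python3 go.py .6265 .0708 .057; python3 tip.py t20 285 170
```

```text
t 30.4 tcp [0.6244 0.0695 0.1608] w 0.0101 F [ 0.1  0.1 -0.9]
shift units after aligned [0.043 0.071 3.46 ] turn [-0.022  0.003 -0.041]
30.4 [0.6244 0.0695 0.1608] 0.0101 [ 0.1  0.1 -0.9]
```

View pics/t20.png

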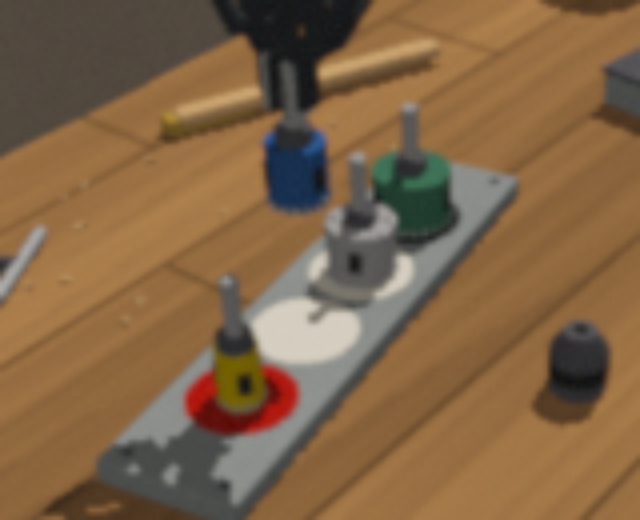

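arm_command(
  commands=[
    [[0.03,0.03,0.6],[0,0,0],1],
    [[0,0,0.7],[0,0,0],1],
    [[0,0,0.7],[0,0,0],1],
    [[0,0,0.7],[0,0,0],1],
    [[0,0,0.4],[0,0,0],1],
    [[0,0,0.15],[0,0,0],1],
    [[0,0,0],[0,0,0],1],
    [[0,0,0],[0,0,0],1],
  ],
)

```text
time: 31.25
tcp_pos: [0.6275, 0.0709, 0.0651]
ee_rot: [2.225, 2.216, 0.002]
wrist_force: [0.7, -0.0, -1.2]
gripper_width: 0.0102
```

```bash
python3 go.py .6265 .0708 .057; python3 tip.py t21 285 185
```

```text
t 31.25 tcp [0.6275 0.0709 0.0651] w 0.0102 F [ 0.7 -0.  -1.2]
shift units after aligned [-0.004 -0.032  0.271] turn [ 0.019 -0.002 -0.038]
31.25 [0.6275 0.0709 0.0651] 0.0102 [ 0.7 -0.  -1.2]
```

View pics/t21.png

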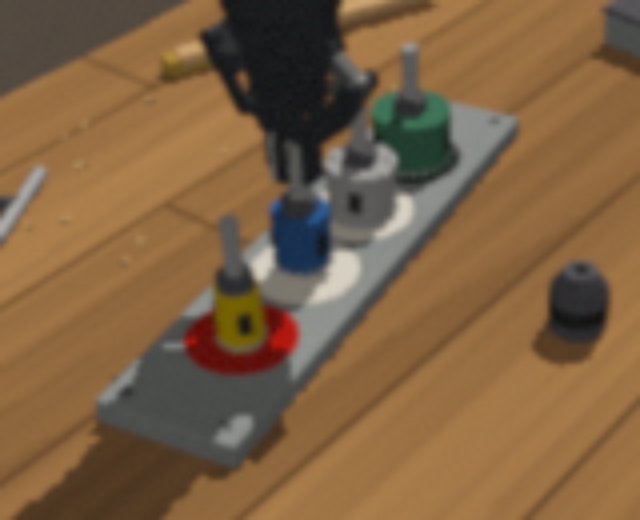

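arm_command(
  commands=[
    [[0,-0.03,0.12],[0,0,0],1],
    [[0,0,0.06],[0,0,0],1],
    [[0,0,0.04],[0,0,0],1],
    [[0,0,0],[0,0,0],1],
  ],
)

```text
time: 31.7
tcp_pos: [0.6259, 0.0708, 0.0576]
ee_rot: [2.226, 2.217, 0.0]
wrist_force: [-0.5, 0.1, -0.1]
gripper_width: 0.0102
```

arm_command(
  commands=[
    [[0,0,0.05],[0,0,0],1],
    [[0,0,0],[0,0,0],1],
  ],
)

```text
time: 31.9
tcp_pos: [0.6261, 0.0708, 0.0575]
ee_rot: [2.225, 2.216, 0.002]
wrist_force: [-3.0, -0.7, 6.7]
gripper_width: 0.0102
```

arm_command(
  commands=[
    [[0,0,-0.04],[0,0,0],1],
    [[0,0,0],[0,0,0],0.5],
    [[0,0,0],[0,0,0],0.2],
    [[0,0,0],[0,0,0],-0.2],
    [[0,0,0],[0,0,0],-0.2],
    [[0,0,-0.5],[0,0,0],-0.2],
    [[0,0,-1],[0,0,0],-0.2],
    [[0,0,-1],[0,0,0],-0.2],
    [[0,0,-1],[0,0,0],-0.2],
    [[0,0,-1],[0,0,0],-0.2],
    [[0,0,0],[0,0,0],-0.2],
  ],
)

```text
time: 33.0
tcp_pos: [0.6287, 0.0712, 0.1976]
ee_rot: [2.222, 2.213, 0.012]
wrist_force: [-0.1, 0.2, 1.0]
gripper_width: 0.0509
```

arm_command(
  commands=[
    [[-0.9,-0.9,0],[0,0,0],-0.2],
    [[-0.9,-0.9,0],[0,0,0],-0.2],
    [[-0.9,-0.9,0],[0,0,0],-0.2],
    [[-0.9,-0.9,0],[0,0,0],-0.2],
    [[-0.9,-0.9,0],[0,0,0],-0.2],
    [[-0.9,-0.9,0],[0,0,0],-0.2],
    [[-0.9,-0.5,0],[0,0,0],-0.2],
    [[-0.9,0,0],[0,0,0],-0.2],
    [[-0.9,0,0],[0,0,0],-0.2],
    [[-0.9,0,0],[0,0,0],-0.2],
    [[-0.9,0,0],[0,0,0],-0.2],
    [[0,0,0],[0,0,0],-0.2],
  ],
)

```text
time: 34.2
tcp_pos: [0.4472, -0.228, 0.191]
ee_rot: [-2.23, -2.212, 0.001]
wrist_force: [0.6, -0.7, 0.3]
gripper_width: 0.0512
```

```bash
python3 - <<'E'
from rig import robot
from h import *
s=robot.read_state();print(s["time"],s["tcp_pos"])
for n,c in(("top",(135,235,230,430)),("side",(110,220,230,370))):
    d=robot.get_image(n);np.savez(n+"1.npz",**d)
    cv2.imwrite(f"pics/end_{n}.png",cv2.resize(d["img"][c[0]:c[1],c[2]:c[3],::-1],None,fx=4 if n=="top" else 5,fy=4 if n=="top" else 5,interpolation=cv2.INTER_CUBIC))
E
```

```text
34.2 [ 0.44719517 -0.22802058  0.19103776]
```

View pics/end_top.png

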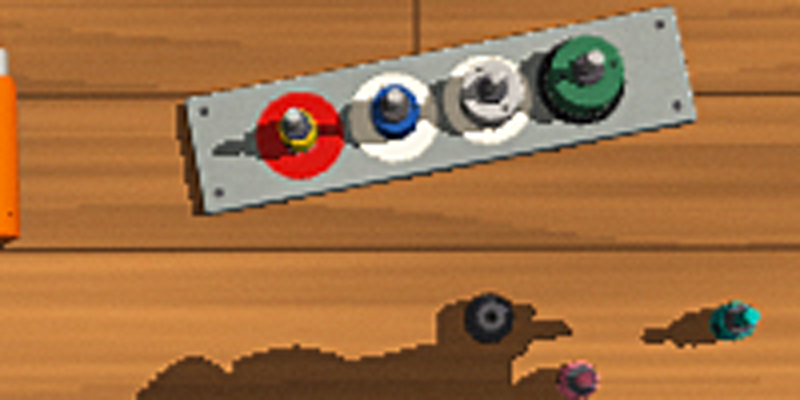

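View pics/end_side.png

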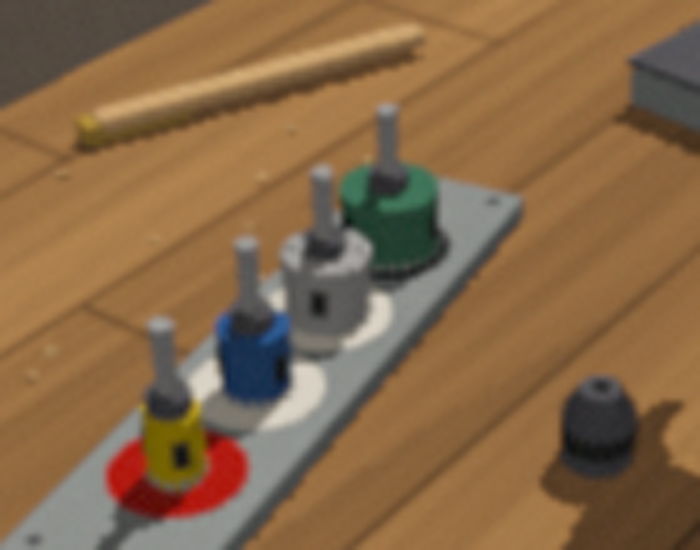

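```bash
python3 - <<'E'
from h import *
T=dict(np.load("top1.npz"));S=dict(np.load("side1.npz"))
f=lambda x,y,k,x0,y0:((x+.5)/k-.5+x0,(y+.5)/k-.5+y0)
g=dict(y=(.611,.1495),b=(.6265,.0708),s=(.641,-.0083),g=(.656,-.0864))
for n,p,q in [("y",(296,115),(161,325)),("b",(398,98),(246,245)),("s",(491,80),(321,173)),("g",(592,58),(387,110))]:
    for d,r in((T,f(*p,4,230,135)),(S,f(*q,5,230,110))): print(n,((ray(d,*r,.110)[:2]-g[n])*1000).round(1))
E
```

```text
y [-0.9 -2.8]
y [-1.1  1.2]
b [-3.3 -3.7]
b [-1.9  1.3]
s [-3.9  2.8]
s [-0.7  0.9]
g [-1.8  1.8]
g [-0.5  0.9]
```

```bash
python3 -c "
from rig import robot
s=robot.read_state();print(s['wrist_force'],abs(s['joint_vel']).max())
print(robot.hand_in())"
```

```text
[-0.46243163  0.43844007 -0.06274857] 0.025198275126470753
the job is handed in; nothing more can be done
None
```

All four hole saws stand released on the board: yellow 30 mm on red, blue 40 mm on the white spot beside it, steel 50 mm on the other white, and green 60 mm on black. I handed the job in at about 34 s, but the hand-in gave no verdict.

- **Placement:** In the last pictures from both cameras, each shank top was within about 5 mm of its spot centre (limit 12 mm). The saws looked upright.
- **Seating height:** I did not measure the underside heights directly. The arm felt each saw touch the board at the expected height.
- **Bystanders:** The chuck was still upright and looked unmoved. I saw no contact with the drill, but only part of it was in the last picture and I did not measure its shift. The arm was clear and touching nothing at the end.
- **Disagreements:** The two cameras differed by up to 5 mm on a shank position, for the blue saw. Also, the pictures put the fingertips about 25 mm higher than the reported TCP height. I set the grasp heights by the pictures, and every grasp held.

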